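# Set the label gluer's index wheel by clicks and lock it

### The job

Set the bench label gluer to the third click and lock it there. The index wheel carries no marks, so first wind it anticlockwise (seen from above) by its upright posts until it comes gently against its end stop, let it fall back into its first notch, then turn it three clicks clockwise, and only then push the black locking plunger fully down and let go. Do not force the end stop, do not try the plunger at any other click, and leave the other things on the bench where they are.

Things in the scene. Friction and masses are not known exactly. Their poses are not given: they have to be found in the camera images.
- gluer: Label gluer, fixed to the bench. Origin on the index wheel's vertical axis at bench level; z up, x from the axis to the plunger and, behind it, the glue roller. Grey housing 250 x 250 mm about the axis, top 43 mm up. Steel bracket holding the plunger: x = 85 to 151 mm, up to 94 mm high; roller part beyond x = 147 mm, up to 110 mm high.
- wheel_top (a point): Point on the wheel's axis, 57 mm above the bench, level with the top of the wheel; axes as the gluer (it does not turn). The wheel is a steel disc of 230 mm diameter with a 44 mm hub (top at 69 mm). It clicks into a spring notch every 45 deg; clockwise from above raises the click number, up to six. At the start it rests at click one, two, three or four.
- post_ring (a point): Point on the wheel's axis, 99 mm above the bench, level with the tops of eight equal steel posts (10 mm diameter, 42 mm tall) on a 72 mm radius on the wheel; axes as the gluer (does not turn). At rest in any notch the posts stand at 22.5, 67.5, 112.5, ... deg from the gluer's x axis, so all clicks look alike. Turning takes 3 to 6 N at a post; let go between notches, it snaps into the nearest.
- end_stop (a point): The end stop, hidden in the housing (point 55 mm from the axis, 24 mm above the bench). The wheel meets it 10 deg anticlockwise of its first notch (click zero); the push needed at a post then rises steeply, about 3 N per mm. Let go there, the wheel springs back into click zero. The stop breaks at 30 N, about 25 N of push at a post.
- lock_hole (a point): Point on top of the wheel under the plunger, 100 mm from the axis, 57 mm above the bench; fixed to the gluer. The wheel has eight 15 mm holes on this radius, alike from above; in every notch one lies here, but only that of click three is deep enough for the plunger.
- plunger (a joint): Travel of the locking plunger in m: 0 up (start), 0.020 fully down, moving straight down. It is stiff (about 4 N of friction, more when pushed fast), has no spring and stays where it is left. Over a wrong hole it is blocked at about 8 mm, over the land between holes at 4 mm.
- plunger_top (a point): Centre of the top face of the plunger's black round knob (36 mm diameter, 18 mm tall); at the start 122 mm above the bench, 100 mm from the wheel's axis along the gluer's x axis. It moves down with the plunger.
- cork: Wine cork, 31 mm wide, 43 mm tall, standing on a front corner of the gluer's housing. Leave alone. Origin under its foot.
- stopper: Stopper with broad foot, 31 mm wide, 35 mm tall, standing on the other front corner of the housing. Leave alone. Origin under its foot.
- bottle: Full sparkling-wine bottle, 88 mm diameter, 300 mm tall, standing on the bench. Leave alone. Origin under its foot.
- tin: Round open tin, 150 mm across, 50 mm tall. Leave alone. Origin under its foot.
- brush: Flat brush with wooden handle, about 200 mm long, lying on the bench. Leave alone.
- jar: Jar, 72 mm diameter, 85 mm tall. Leave alone. Origin under its foot.
- scraper: Scraper with flat steel blade and wooden handle, about 250 mm long, lying on the bench. Leave alone.

How it is judged:
On the way, in this order (a step that is already met when the one before it is completed fails the run):
1. the wheel is wound back anticlockwise against its end stop (at least 1.5 N on the stop) (contact force between gluer_c0 and anything else above 1.5 N), for 0.05 s.
2. the plunger is pushed down at least 17 mm, which only the deep hole of click three allows (value of joint plunger above 0.017 m), for 0.1 s.
At the end, for the whole second after the job is handed in: The plunger is down at least 17 of its 20 mm and at rest, which is possible only with the wheel at click three and locks it there; every other loose thing is within 30 mm of its start (value of joint plunger above 0.017 m and velocity of joint plunger below 0.005 m/s and distance of each of cork, stopper, bottle, tin, brush, jar, scraper from where it was at the start of the episode below 0.03 m); the robot touches nothing.
It fails at once if the end stop is loaded with more than 30 N (contact force between gluer_c0 and anything else above 30 N).
It fails at once if the plunger's nose is pressed with more than 8 N on the wheel (wrong hole, or between clicks) (contact force between plunger_c0 and anything else above 8 N).
It fails at once if a bystander is shifted by more than 30 mm (distance of any of cork, stopper, bottle, tin, brush, jar, scraper from where it was at the start of the episode above 0.03 m).
It also fails if it takes over 67 s, if anything falls off the work surface, if the arm or the gripper's body presses on something with over 40 N, if the wrist force passes 120 N, or if a joint passes its speed limit or range.

### The arm

A 6-joint arm with a two-finger parallel gripper is mounted at the origin on the work surface. World frame = base frame: x ahead of the robot, y to its left, z up, the work surface at z = 0. Lengths are in m, angles in rad, forces in N, time in s.
With the tool pointing down it reaches from about 0.375 to 0.9 m from the base axis. Payload 3.1 kg.
Tool frame: the origin (TCP) lies on the centre line of the jaws, within the pads' length; the fingertips stand robot.tip_reach ahead of it and the grasp point (between the pads) is the TCP (robot.tip_reach is the distance from the TCP to the fingertips, in m); z points along the fingers, y is the direction in which the jaws open and shut (so a half turn about z gives the same grasp; the last joint's range is limited). The gripper opens to 87 mm and grips with 3 to 60 N. Pads are 19 mm wide; open, the fingers measure 117 mm over their backs; the gripper's body (75 mm by 190 mm) begins 51 mm behind the grasp point.
Start: joints at [-1.526, 0.527, 1.433, -0, 1.181, -0.178], TCP at [0.139, -0.609, 0.242] pointing down, gripper open.
Joint ranges: [-3.08, 3.08], [-0.75, 2.2], [0.22, 2.44], [-1.43, 4.57], [0, 2.65], [-2.85, 2.85]. Speed limits (rad/s): [2.79, 2.79, 3.14, 3.14, 3.14, 3.14].

### API

Orientations are given as a unit quaternion [x, y, z, w].
In Python, from rig import telemetry, viewer, robot gives the robot as it stands. The module is installed in compiled form; this text tells all that it offers.
- The arm moves only by the tool step_arm, never from a script. Its argument "targets" is a list of rows, each an object of numbers: "dx", "dy", "dz": the shift along the tool's x, y, z in m; "rx", "ry", "rz": the turn, a rotation vector about the tool's x, y, z in degrees. In form: [{"dx": .., "dy": .., "dz": .., "rx": .., "ry": .., "rz": ..}, ...]. A call has exactly 5 rows; each row is the pose to reach, as a shift and turn from the pose measured when the call began, along the tool's axes at that moment; what a row does not reach only later rows make up. A row lasts 1/8 s, in which the tool goes at most 62.5 mm and 10.7 degrees, less where a joint would pass 70% of its speed; a pose out of reach is approached as far as the arm can. A call with a gripper value outside its range is refused whole. "gripper" is the opening, from 0 (shut) to 1 (fully open), set as the call begins (left out, the last holds). The fingers move at their own pace and stop on an object; "force" is the grip in N (left out, the last holds). Time passes only in rows, so rows that repeat a pose let the fingers close, or fill a call up. It gives the time, the measured TCP pose, the force and the opening at its end, in the units of the state.
- telemetry.get_obs(): the state, without advancing time (a new reading comes with each control period).
- viewer.camera(name): name is "side" or "top"; returns a dict with "img" (384x512x3 uint8, blue, green, red), "depth" (384x512 float32, m along the optical axis (not along the pixel's ray), 0 where there is no reading), "K" (3x3 intrinsics, pixels), "k1" (the pictures are not rectified: a ray, as slopes to the right and down, at radius r is drawn at 1 + k1 r^2 times it, then the intrinsics apply), "R" (3x3) and "t" (3): a world point X has camera coordinates R X + t. Camera axes: x right, y down, z forward; pixel columns grow to the right and rows downward; lengths in m; the calibration is good to about 2 mm. A picture is of the moment at which its call begins.
- robot.hand_in(): hands the job in, once; it reports no verdict.
The state is a dict: "time": time; "q": joint angles; "joint_velocities": joint speeds; "joint_torque": joint torques, N m; "position": TCP position; "tool_rot": TCP orientation; "ft_force": force on the tool from outside, world axes, zero at the start; "moment": the same for the moment, N m; "grip_width": finger opening in m.
Only numpy, scipy, OpenCV 4.12 (cv2) and the standard library are available. Lean on these libraries where they do the work, as an engineer would, in place of code of your own. Each camera call takes 0.05 s, during which the arm holds its last target.

## Working session

There is one attempt and no reset: what is moved stays moved. The work goes in short steps, Python scripts to look and compute and a tool call to move; the robot and the scene stay as the last step left them, time stands still between calls to the robot, and variables do not carry over. Pictures are saved under pics/ and viewed, and the job is handed in when it is done.

Besides the shell and the picture viewer there is one more tool, called after "Request:" in YAML: its name, and indented under it one key for each argument. step_arm: Moves the arm, as the interface text tells. Its arguments: {"type":"object","properties":{"targets":{"type":"array"},"gripper":{"type":"number"},"force":{"type":"number"}},"required":["targets"]}

```bash
mkdir -p pics; python3 - <<'E'
from rig import telemetry, viewer, robot
import cv2,numpy as np
o=telemetry.get_obs(); print(o); print(robot.tip_reach)
for n in("side","top"):
    c=viewer.camera(n); cv2.imwrite(f"pics/{n}0.png",c["img"]); np.savez(f"{n}0.npz",**c)
    print(n,c["K"],c["k1"],c["R"],c["t"])
E
```

```text
{'time': 0.0, 'q': array([-1.52549542e+00,  5.28473628e-01,  1.43392877e+00,  1.45135960e-05,
        1.18141405e+00, -1.78502526e-01]), 'joint_velocities': array([ 0.00022756, -0.00136928,  0.0008667 ,  0.00049742, -0.00016087,
        0.00029572]), 'joint_torque': array([ 4.13173202e-04, -4.40045035e+01, -1.76594549e+01,  6.33702613e-02,
        5.84321085e-02, -1.57035120e-04]), 'position': array([ 0.13871061, -0.60868304,  0.24055861]), 'tool_rot': array([ 9.93745228e-01,  1.11665508e-01,  8.06940503e-05, -1.10898389e-03]), 'ft_force': array([0.29262998, 0.18572588, 0.56093796]), 'moment': array([ 0.0099865 , -0.0691044 , -0.00874797]), 'grip_width': 0.08708448950629781}
0.019
side [[372.03814989   0.         257.30371836]
 [  0.         372.03814989 192.69331293]
 [  0.           0.           1.        ]] -0.0797594825619307 [[-0.91709175 -0.39834747 -0.01618683]
 [-0.25088232  0.60819365 -0.75309929]
 [ 0.30983992 -0.68660016 -0.65770772]] [0.48867204 0.194094   0.98889366]
top [[375.8967393    0.         259.40080945]
 [  0.         375.8967393  193.7735891 ]
 [  0.           0.           1.        ]] -0.11804714390618705 [[-0.01963935 -0.9995932  -0.02068167]
 [-0.99622494  0.02131429 -0.08415208]
 [ 0.08455866  0.0189509  -0.99623827]] [0.01268379 0.52217031 1.26871177]
```

View pics/side0.png

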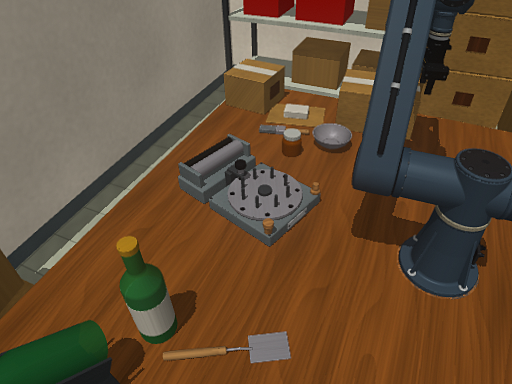

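View pics/top0.png

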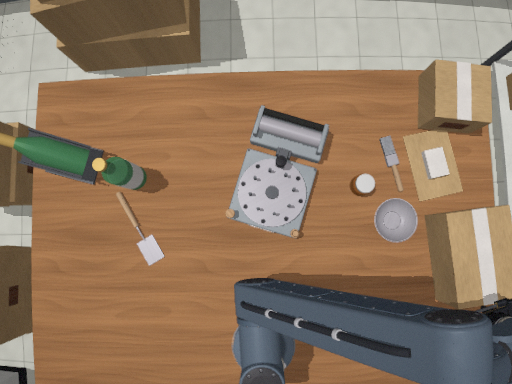

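```bash
cat > h.py <<'E'
import numpy as np,cv2
def ray(c,u,v):
    K=c["K"]; d=np.array([float(c["k1"]),0,0,0,0])
    p=cv2.undistortPoints(np.array([[[u,v]]],float),K,d)[0,0]
    R=c["R"]; return -R.T@c["t"], R.T@np.array([p[0],p[1],1.])
def onz(c,u,v,z):
    o,d=ray(c,u,v); return o+d*(z-o[2])/d[2]
def proj(c,X):
    d=np.array([float(c["k1"]),0,0,0,0])
    return cv2.projectPoints(np.array(X,float).reshape(-1,1,3),cv2.Rodrigues(c["R"])[0],c["t"],c["K"],d)[0].reshape(-1,2)
E
python3 - <<'E'
import cv2
t=cv2.imread("pics/top0.png"); cv2.imwrite("pics/topz.png",cv2.resize(t[95:245,215:345],None,fx=4,fy=4,interpolation=cv2.INTER_CUBIC)[:600])
t=cv2.imread("pics/side0.png"); cv2.imwrite("pics/sidez.png",cv2.resize(t[125:250,170:330],None,fx=4.8,fy=4.8,interpolation=cv2.INTER_CUBIC)[:600])
E
```

```text
(no output)
```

View pics/topz.png

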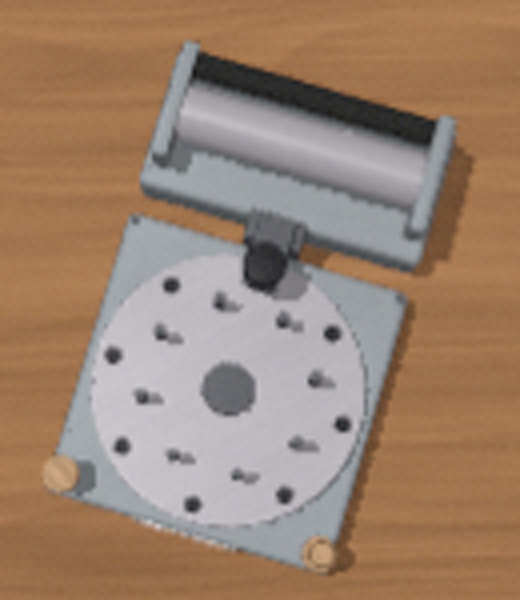

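View pics/sidez.png

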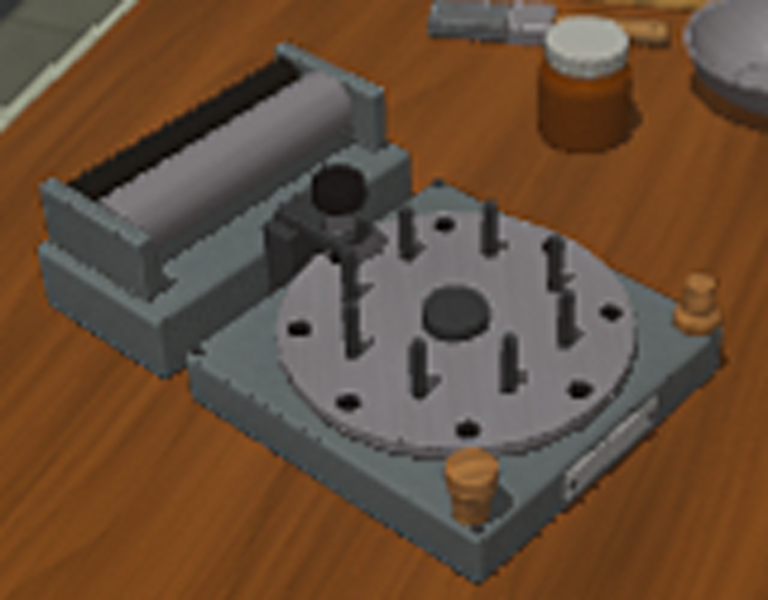

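The zooms show the wheel with its hub at about (272,192) in top and the knob at about (281,161). The cork and stopper stand on the front corners, at (230,213) and (295,233). Next I measure these by masks.

```bash
python3 - <<'E'
import numpy as np,cv2
from h import *
c=dict(np.load("top0.npz")); s=dict(np.load("side0.npz"))
def blobs(c,x0,y0,x1,y1,th,f=6):
    g=cv2.cvtColor(c["img"],cv2.COLOR_BGR2GRAY)[y0:y1,x0:x1]
    G=cv2.resize(g,None,fx=f,fy=f,interpolation=cv2.INTER_CUBIC)
    n,l,st,ce=cv2.connectedComponentsWithStats((G<th).astype(np.uint8))
    return [(x0+(a+.5)/f-.5,y0+(b+.5)/f-.5,st[i+1,4]/f/f,st[i+1,2]/f,st[i+1,3]/f) for i,(a,b) in enumerate(ce[1:]) if st[i+1,4]/f/f>2]
for th in (70,110):
  for b in blobs(c,232,152,315,232,th):
    print(th,np.round(b,1),onz(c,b[0],b[1],.057).round(4))
print("side")
for b in blobs(s,224,155,306,222,70): print(np.round(b,1),"z57",onz(s,b[0],b[1],.057).round(4))
E
```

```text
70 [281.1 160.7 112.2  14.   13.5] [ 0.6295 -0.0738  0.057 ]
70 [257.3 166.    5.8   3.    2.5] [0.6134 0.0065 0.057 ]
70 [297.5 178.    6.9   3.2   3. ] [ 0.5697 -0.1274  0.057 ]
70 [242.8 183.7   4.    2.2   2.5] [0.5543 0.0561 0.057 ]
70 [300.1 200.8   6.4   3.    2.7] [ 0.493 -0.134  0.057]
70 [244.9 206.2   4.1   2.3   2.2] [0.479  0.0505 0.057 ]
70 [285.7 218.6   5.7   2.8   3. ] [ 0.4349 -0.0843  0.057 ]
70 [262.7 220.9   5.1   2.5   2.5] [ 0.4287 -0.0078  0.057 ]
110 [288.  158.4 308.9  39.8  16.8] [ 0.637  -0.0974  0.057 ]
110 [257.4 165.9  10.7   3.8   3.5] [0.6136 0.0064 0.057 ]
110 [269.6 170.5   7.4   2.8   3.8] [ 0.5972 -0.0346  0.057 ]
110 [285.4 175.1   7.3   3.2   3.3] [ 0.5804 -0.0869  0.057 ]
110 [297.6 178.   12.2   4.2   4. ] [ 0.5697 -0.1278  0.057 ]
110 [254.9 178.3   5.8   2.8   2.8] [0.5719 0.0154 0.057 ]
110 [307.  206.7 162.8  16.8  54. ] [ 0.4727 -0.1562  0.057 ]
110 [242.8 183.5  10.1   3.7   3.7] [0.5552 0.0562 0.057 ]
110 [271.8 192.2 113.6  12.3  12.2] [ 0.5238 -0.0404  0.057 ]
110 [293.4 189.9   7.4   3.3   3.3] [ 0.53   -0.1125  0.057 ]
110 [250.2 19
[... 1596 characters left out ...]
.4  13.5   5.2   3.5] z57 [0.5558 0.0562 0.057 ]
[287.5 214.   34.2  22.7  12.3] z57 [0.4256 0.0274 0.057 ]
[301.7 209.7   4.2   5.5   4.7] z57 [ 0.3939 -0.0051  0.057 ]
[237.7 212.5   2.4   2.3   2.2] z57 [0.5604 0.0764 0.057 ]
[267.  214.1  14.    5.    3.7] z57 [0.4798 0.0504 0.057 ]
[225.7 216.7  12.4   4.7   6.2] z57 [0.5844 0.1052 0.057 ]
[301.5 217.9  22.3   9.    8. ] z57 [0.3836 0.027  0.057 ]
[293.7 216.8   2.9   4.    3.5] z57 [0.4055 0.0313 0.057 ]
[229.9 219.7   9.    3.7   4.3] z57 [0.5678 0.1114 0.057 ]
[252.3 219.    2.9   3.7   1. ] z57 [0.5107 0.0842 0.057 ]
[304.6 220.3   2.5   2.    2.8] z57 [0.3725 0.0326 0.057 ]
[258.5 219.9   5.4   6.5   1.2] z57 [0.4929 0.081  0.057 ]
```

```bash
python3 - <<'E'
import numpy as np
from h import *
from scipy.optimize import least_squares
T=np.array([[.6136,.0064],[.5697,-.1277],[.5550,.0562],[.4933,-.1341],[.4791,.0502],[.4352,-.0844],[.4290,-.0078]])
S=np.array([[.6138,.0066],[.5702,-.1279],[.5558,.0562],[.4358,-.0839],[.4298,-.0080],[.4798,.0504]])
for P in(T,S,np.vstack([T,S])):
    def f(p):
        d=P-p[:2]; a=np.arctan2(d[:,1],d[:,0])-p[2]; k=np.round(a/(np.pi/4))*np.pi/4+p[2]
        return (d-p[3]*np.c_[np.cos(k),np.sin(k)]).ravel()
    r=least_squares(f,[.525,-.042,-.25,.1]); print(r.x.round(4),np.degrees(r.x[2]),np.abs(r.fun).max())
c=dict(np.load("top0.npz")); print("knob",onz(c,281.1,160.7,.122)); print("hub",onz(c,271.8,192.2,.069))
print("cork",onz(c,230,213,.086),"stopper",onz(c,295,233.5,.078))
x=r.x;a=x[2]
for i in range(8):
    th=a+np.radians(22.5+45*i); print(22.5+45*i,(x[:2]+.072*np.array([np.cos(th),np.sin(th)])).round(4))
print("knob exp",x[:2]+.1*np.array([np.cos(a),np.sin(a)]))
E
```

```text
[ 0.5243 -0.0389 -0.3143  0.1   ] -18.00904752216308 0.0002947914213041053
[ 0.5249 -0.0388 -0.315   0.0999] -18.049427860430466 0.00020386235546412945
[ 0.5246 -0.0388 -0.3149  0.1   ] -18.041615569075052 0.0005632683426572624
knob [ 0.61827306 -0.07126372  0.122     ]
hub [ 0.52268935 -0.04004484  0.069     ]
cork [0.45609697 0.09777916 0.086     ] stopper [ 0.38526573 -0.11249563  0.078     ]
22.5 [ 0.5963 -0.0332]
67.5 [0.5714 0.0159]
112.5 [0.519 0.033]
157.5 [0.4698 0.008 ]
202.5 [ 0.4528 -0.0444]
247.5 [ 0.4778 -0.0935]
292.5 [ 0.5302 -0.1106]
337.5 [ 0.5793 -0.0856]
knob exp [ 0.61964073 -0.06979984]
```

```bash
cat > m.py <<'E'
import numpy as np
from scipy.spatial.transform import Rotation as Ro
from rig import telemetry
C=np.array([.5246,-.0388]); A=-18.04
def pose(p,psi):  # position, yaw of tool x, pointing down
    return np.array(p,float), Ro.from_euler('z',psi,degrees=True)*Ro.from_quat([1,0,0,0])
def at(g,z,off=-10,r=.072):
    f=np.radians(g+A); return pose([*(C+r*np.array([np.cos(f),np.sin(f)])),z],g+A+off)
def rows(ps):
    o=telemetry.get_obs(); p0=o["position"]; R0=Ro.from_quat(o["tool_rot"])
    for p,R in ps:
        d=R0.inv().apply(p-p0); w=np.degrees((R0.inv()*R).as_rotvec())
        print('{"dx":%.4f,"dy":%.4f,"dz":%.4f,"rx":%.1f,"ry":%.1f,"rz":%.1f},'%(*d,*w))
def where():
    o=telemetry.get_obs(); p=o["position"]; v=p[:2]-C; R=Ro.from_quat(o["tool_rot"]).as_matrix()
    f=np.arctan2(v[1],v[0]); F=o["ft_force"]
    print("t",o["time"],"p",p.round(4),"g %.2f r %.4f"%(np.degrees(f)-A,np.hypot(*v)),"psi %.1f"%np.degrees(np.arctan2(R[1,0],R[0,0])),"grip %.4f"%o["grip_width"],"Ftan %.2f Frad %.2f Fz %.2f"%(-F[0]*np.sin(f)+F[1]*np.cos(f),F[0]*np.cos(f)+F[1]*np.sin(f),F[2]),"q6 %.2f"%o["q"][5])
E
python3 - <<'E'
from m import *
where(); p0=telemetry.get_obs()["position"]
P,R=at(67.5,.2)
rows([pose(p0+(P-p0)*min(1,(i+1)/13.),12.8+(39.5-12.8)*min(1,(i+1)/13.)) for i in range(15)])
E
```

```text
t 0.1 p [ 0.1387 -0.6088  0.2407] g -106.06 r 0.6883 psi 12.8 grip 0.0872 Ftan -0.41 Frad -0.40 Fz -0.03 q6 -0.18
{"dx":0.0431,"dy":-0.0395,"dz":0.0032,"rx":-0.1,"ry":-0.0,"rz":-2.0},
{"dx":0.0862,"dy":-0.0789,"dz":0.0064,"rx":-0.1,"ry":-0.0,"rz":-4.1},
{"dx":0.1294,"dy":-0.1184,"dz":0.0097,"rx":-0.1,"ry":-0.0,"rz":-6.1},
{"dx":0.1725,"dy":-0.1578,"dz":0.0129,"rx":-0.1,"ry":-0.0,"rz":-8.2},
{"dx":0.2156,"dy":-0.1973,"dz":0.0161,"rx":-0.1,"ry":-0.0,"rz":-10.2},
{"dx":0.2587,"dy":-0.2368,"dz":0.0193,"rx":-0.1,"ry":-0.0,"rz":-12.3},
{"dx":0.3018,"dy":-0.2762,"dz":0.0225,"rx":-0.1,"ry":-0.0,"rz":-14.4},
{"dx":0.3449,"dy":-0.3157,"dz":0.0257,"rx":-0.1,"ry":-0.0,"rz":-16.4},
{"dx":0.3881,"dy":-0.3552,"dz":0.0290,"rx":-0.1,"ry":-0.0,"rz":-18.5},
{"dx":0.4312,"dy":-0.3946,"dz":0.0322,"rx":-0.1,"ry":-0.0,"rz":-20.5},
{"dx":0.4743,"dy":-0.4341,"dz":0.0354,"rx":-0.1,"ry":-0.0,"rz":-22.6},
{"dx":0.5174,"dy":-0.4735,"dz":0.0386,"rx":-0.1,"ry":-0.0,"rz":-24.6},
{"dx":0.5605,"dy":-0.5130,"dz":0.0418,"rx":-0.1,"ry":-0.0,"rz":-26.7},
{"dx":0.5605,"dy":-0.5130,"dz":0.0418,"rx":-0.1,"ry":-0.0,"rz":-26.7},
{"dx":0.5605,"dy":-0.5130,"dz":0.0418,"rx":-0.1,"ry":-0.0,"rz":-26.7},
```

Request:
step_arm:
  targets:
    - {"dx":0.043,"dy":-0.039,"dz":0.0,"rz":-2}
    - {"dx":0.086,"dy":-0.079,"dz":0.0,"rz":-4}
    - {"dx":0.129,"dy":-0.118,"dz":0.0,"rz":-6}
    - {"dx":0.172,"dy":-0.158,"dz":0.0,"rz":-8}
    - {"dx":0.216,"dy":-0.197,"dz":0.0,"rz":-10}
  gripper: 0.25
  force: 20

```text
invalid input
```

```bash
python3 - <<'E'
from m import *
where(); p0=telemetry.get_obs()["position"]
P,R=at(67.5,.2)
rows([pose(p0+(P-p0)*min(1,(i+1)/8.),23+(39.5-23)*min(1,(i+1)/8.)) for i in (4,7)])
E
```

```text
t 0.1 p [ 0.1387 -0.6088  0.2407] g -106.06 r 0.6883 psi 12.8 grip 0.0872 Ftan -0.41 Frad -0.40 Fz -0.03 q6 -0.18
{"dx":0.3503,"dy":-0.3206,"dz":0.0262,"rx":-0.1,"ry":-0.0,"rz":-20.5},
{"dx":0.5605,"dy":-0.5130,"dz":0.0418,"rx":-0.1,"ry":-0.0,"rz":-26.7},
```

All the keys seem to be required.

Request:
step_arm:
  targets:
    - {"dx":0.043,"dy":-0.039,"dz":0.0,"rx":0,"ry":0,"rz":-2}
    - {"dx":0.086,"dy":-0.079,"dz":0.0,"rx":0,"ry":0,"rz":-4}
    - {"dx":0.129,"dy":-0.118,"dz":0.0,"rx":0,"ry":0,"rz":-6}
    - {"dx":0.172,"dy":-0.158,"dz":0.0,"rx":0,"ry":0,"rz":-8}
    - {"dx":0.216,"dy":-0.197,"dz":0.0,"rx":0,"ry":0,"rz":-10}
  gripper: 0.25
  force: 20

```text
time: 0.72
position: [0.3063, -0.3669, 0.2409]
tool_rot: [0.98, 0.198, 0.0, -0.001]
ft_force: [0.4, -0.4, -0.3]
grip_width: 0.0449
```

```bash
python3 - <<'E'
from m import *
where(); p0=telemetry.get_obs()["position"]
P,R=at(67.5,.2)
rows([pose(p0+(P-p0)*min(1,(i+1)/8.),23+(39.5-23)*min(1,(i+1)/8.)) for i in (0,1,2,3,4,5,6,7)])
E
```

```text
t 0.725 p [ 0.3063 -0.3669  0.2409] g -105.60 r 0.3941 psi 22.9 grip 0.0449 Ftan 0.60 Frad 0.10 Fz -0.29 q6 0.06
{"dx":0.0491,"dy":-0.0312,"dz":0.0052,"rx":-0.1,"ry":-0.0,"rz":-2.2},
{"dx":0.0982,"dy":-0.0624,"dz":0.0105,"rx":-0.1,"ry":-0.1,"rz":-4.3},
{"dx":0.1474,"dy":-0.0936,"dz":0.0157,"rx":-0.1,"ry":-0.1,"rz":-6.3},
{"dx":0.1965,"dy":-0.1249,"dz":0.0209,"rx":-0.1,"ry":-0.1,"rz":-8.4},
{"dx":0.2456,"dy":-0.1561,"dz":0.0261,"rx":-0.1,"ry":-0.1,"rz":-10.5},
{"dx":0.2947,"dy":-0.1873,"dz":0.0314,"rx":-0.1,"ry":-0.1,"rz":-12.5},
{"dx":0.3439,"dy":-0.2185,"dz":0.0366,"rx":-0.1,"ry":-0.1,"rz":-14.6},
{"dx":0.3930,"dy":-0.2497,"dz":0.0418,"rx":-0.1,"ry":-0.1,"rz":-16.6},
```

Request:
step_arm:
  targets:
    - {"dx":0.049,"dy":-0.031,"dz":0.005,"rx":0,"ry":0,"rz":-2}
    - {"dx":0.098,"dy":-0.062,"dz":0.01,"rx":0,"ry":0,"rz":-4}
    - {"dx":0.147,"dy":-0.094,"dz":0.015,"rx":0,"ry":0,"rz":-6}
    - {"dx":0.196,"dy":-0.125,"dz":0.02,"rx":0,"ry":0,"rz":-8}
    - {"dx":0.245,"dy":-0.156,"dz":0.025,"rx":0,"ry":0,"rz":-10.5}

```text
time: 1.35
position: [0.4723, -0.1263, 0.2162]
tool_rot: [0.958, 0.288, 0.0, -0.001]
ft_force: [-0.0, -1.0, 0.2]
grip_width: 0.0217
```

```bash
python3 - <<'E'
from m import *
where(); p0=telemetry.get_obs()["position"]
P,R=at(67.5,.2)
rows([pose(p0+(P-p0)*min(1,(i+1)/4.),33+(39.5-33)*min(1,(i+1)/4.)) for i in (0,1,2,3)])
E
```

```text
t 1.35 p [ 0.4723 -0.1263  0.2162] g -102.85 r 0.1019 psi 33.4 grip 0.0217 Ftan 0.46 Frad 0.83 Fz 0.17 q6 0.49
{"dx":0.0403,"dy":-0.0160,"dz":0.0041,"rx":-0.1,"ry":-0.1,"rz":-1.2},
{"dx":0.0805,"dy":-0.0320,"dz":0.0083,"rx":-0.1,"ry":-0.1,"rz":-2.8},
{"dx":0.1208,"dy":-0.0480,"dz":0.0124,"rx":-0.1,"ry":-0.1,"rz":-4.4},
{"dx":0.1610,"dy":-0.0640,"dz":0.0165,"rx":-0.1,"ry":-0.1,"rz":-6.1},
```

Request:
step_arm:
  targets:
    - {"dx":0.041,"dy":-0.016,"dz":0.004,"rx":0,"ry":0,"rz":-1.5}
    - {"dx":0.082,"dy":-0.032,"dz":0.008,"rx":0,"ry":0,"rz":-3}
    - {"dx":0.122,"dy":-0.048,"dz":0.012,"rx":0,"ry":0,"rz":-4.5}
    - {"dx":0.161,"dy":-0.064,"dz":0.0165,"rx":-0.1,"ry":-0.1,"rz":-6.1}
    - {"dx":0.161,"dy":-0.064,"dz":0.0165,"rx":-0.1,"ry":-0.1,"rz":-6.1}

```text
time: 1.98
position: [0.5722, 0.0182, 0.1993]
tool_rot: [0.94, 0.34, -0.0, -0.0]
ft_force: [1.1, -0.8, -0.2]
grip_width: 0.0216
```

```bash
python3 - <<'E'
from m import *
from rig import viewer
import cv2
where()
rows([at(67.5,z) for z in(.16,.125,.094,.094)])
s=viewer.camera("side")["img"];cv2.imwrite("pics/s1.png",cv2.resize(s[60:250,170:400],None,fx=3,fy=3,interpolation=cv2.INTER_CUBIC))
E
```

```text
t 1.975 p [0.5722 0.0182 0.1993] g 68.15 r 0.0742 psi 39.8 grip 0.0216 Ftan -1.33 Frad 0.06 Fz -0.20 q6 0.71
{"dx":-0.0020,"dy":0.0012,"dz":0.0393,"rx":-0.0,"ry":0.0,"rz":0.3},
{"dx":-0.0020,"dy":0.0013,"dz":0.0743,"rx":-0.0,"ry":0.0,"rz":0.3},
{"dx":-0.0020,"dy":0.0013,"dz":0.1053,"rx":-0.0,"ry":0.0,"rz":0.3},
{"dx":-0.0020,"dy":0.0013,"dz":0.1053,"rx":-0.0,"ry":0.0,"rz":0.3},
```

View pics/s1.png

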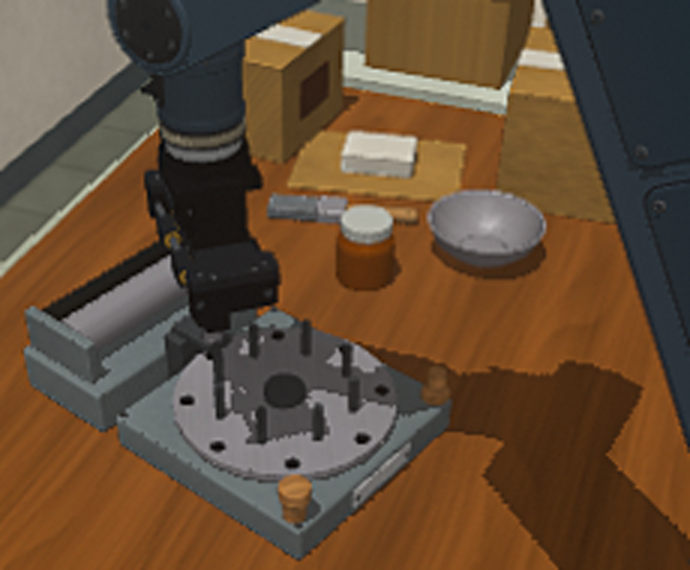

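The gripper hangs above the left-hand post, at about (220,350) in the crop. Next I centre it and descend.

Request:
step_arm:
  targets:
    - {"dx":-0.002,"dy":0.0013,"dz":0.03,"rx":0,"ry":0,"rz":0.3}
    - {"dx":-0.002,"dy":0.0013,"dz":0.06,"rx":0,"ry":0,"rz":0.3}
    - {"dx":-0.002,"dy":0.0013,"dz":0.075,"rx":0,"ry":0,"rz":0.3}
    - {"dx":-0.002,"dy":0.0013,"dz":0.09,"rx":0,"ry":0,"rz":0.3}
    - {"dx":-0.002,"dy":0.0013,"dz":0.105,"rx":0,"ry":0,"rz":0.3}

```text
time: 2.65
position: [0.5707, 0.0141, 0.0941]
tool_rot: [0.942, 0.337, -0.0, 0.0]
ft_force: [0.7, -0.1, 0.2]
grip_width: 0.0218
```

```bash
python3 - <<'E'
from m import *
where()
rows([at(67.5,.094)])
E
```

```text
t 2.65 p [0.5707 0.0141 0.0941] g 66.99 r 0.0702 psi 39.3 grip 0.0218 Ftan -0.62 Frad 0.34 Fz 0.17 q6 0.71
{"dx":0.0017,"dy":-0.0009,"dz":0.0001,"rx":-0.0,"ry":0.1,"rz":-0.1},
```

Request:
step_arm:
  targets:
    - {"dx":0.001,"dy":-0.001,"dz":0,"rx":0,"ry":0,"rz":0}
    - {"dx":0.001,"dy":-0.001,"dz":0,"rx":0,"ry":0,"rz":0}
    - {"dx":0.001,"dy":-0.001,"dz":0,"rx":0,"ry":0,"rz":0}
    - {"dx":0.001,"dy":-0.001,"dz":0,"rx":0,"ry":0,"rz":0}
    - {"dx":0.001,"dy":-0.001,"dz":0,"rx":0,"ry":0,"rz":0}
  gripper: 0.0
  force: 20

```text
time: 3.28
position: [0.5712, 0.0156, 0.0944]
tool_rot: [0.942, 0.337, 0.0, 0.0]
ft_force: [0.5, -0.6, -1.2]
grip_width: 0.0095
```

```bash
python3 - <<'E'
from m import *
where()
rows([at(g,.094) for g in (75.5,83.5,92,100.5,109)])
E
```

```text
t 3.275 p [0.5712 0.0156 0.0944] g 67.48 r 0.0716 psi 39.3 grip 0.0095 Ftan -0.83 Frad -0.13 Fz -1.19 q6 0.72
{"dx":-0.0021,"dy":-0.0098,"dz":0.0004,"rx":0.0,"ry":0.0,"rz":-8.1},
{"dx":-0.0058,"dy":-0.0191,"dz":0.0004,"rx":0.0,"ry":0.0,"rz":-16.1},
{"dx":-0.0112,"dy":-0.0283,"dz":0.0004,"rx":0.0,"ry":0.0,"rz":-24.6},
{"dx":-0.0179,"dy":-0.0367,"dz":0.0004,"rx":0.0,"ry":0.0,"rz":-33.1},
{"dx":-0.0258,"dy":-0.0439,"dz":0.0004,"rx":0.0,"ry":0.0,"rz":-41.6},
```

Request:
step_arm:
  targets:
    - {"dx":-0.002,"dy":-0.0098,"dz":0,"rx":0,"ry":0,"rz":-8.1}
    - {"dx":-0.0058,"dy":-0.0191,"dz":0,"rx":0,"ry":0,"rz":-16.1}
    - {"dx":-0.0112,"dy":-0.0283,"dz":0,"rx":0,"ry":0,"rz":-24.6}
    - {"dx":-0.0179,"dy":-0.0367,"dz":0,"rx":0,"ry":0,"rz":-33.1}
    - {"dx":-0.0258,"dy":-0.0439,"dz":0,"rx":0,"ry":0,"rz":-41.6}

```text
time: 3.9
position: [0.5226, 0.0328, 0.0944]
tool_rot: [0.759, 0.651, -0.001, 0.0]
ft_force: [-0.9, -3.2, -1.6]
grip_width: 0.0088
```

```bash
python3 - <<'E'
from m import *
where()
rows([at(g,.094) for g in (111,113,115,117,119)])
E
```

```text
t 3.9 p [0.5226 0.0328 0.0944] g 109.66 r 0.0717 psi 81.3 grip 0.0088 Ftan 0.98 Frad -3.17 Fz -1.59 q6 0.00
{"dx":0.0000,"dy":-0.0017,"dz":0.0004,"rx":-0.0,"ry":0.1,"rz":-1.7},
{"dx":-0.0005,"dy":-0.0042,"dz":0.0004,"rx":-0.0,"ry":0.1,"rz":-3.7},
{"dx":-0.0012,"dy":-0.0066,"dz":0.0004,"rx":-0.0,"ry":0.1,"rz":-5.7},
{"dx":-0.0019,"dy":-0.0090,"dz":0.0004,"rx":-0.1,"ry":0.1,"rz":-7.7},
{"dx":-0.0027,"dy":-0.0114,"dz":0.0004,"rx":-0.1,"ry":0.1,"rz":-9.7},
```

Request:
step_arm:
  targets:
    - {"dx":0,"dy":-0.0017,"dz":0,"rx":0,"ry":0,"rz":-1.7}
    - {"dx":-0.0005,"dy":-0.0042,"dz":0,"rx":0,"ry":0,"rz":-3.7}
    - {"dx":-0.0012,"dy":-0.0066,"dz":0,"rx":0,"ry":0,"rz":-5.7}
    - {"dx":-0.0019,"dy":-0.009,"dz":0,"rx":0,"ry":0,"rz":-7.7}
    - {"dx":-0.0027,"dy":-0.0114,"dz":0,"rx":0,"ry":0,"rz":-9.7}

```text
time: 4.53
position: [0.5121, 0.0317, 0.0944]
tool_rot: [0.7, 0.714, -0.0, 0.001]
ft_force: [4.9, -2.0, -7.0]
grip_width: 0.0088
```

```bash
python3 - <<'E'
from m import *
where()
rows([at(g,.094) for g in (120,121,122,123,124)])
E
```

```text
t 4.525 p [0.5121 0.0317 0.0944] g 118.09 r 0.0716 psi 91.1 grip 0.0088 Ftan -4.48 Frad -2.82 Fz -6.96 q6 -0.17
{"dx":-0.0000,"dy":-0.0024,"dz":0.0004,"rx":0.1,"ry":0.1,"rz":-0.9},
{"dx":-0.0003,"dy":-0.0037,"dz":0.0004,"rx":0.1,"ry":0.1,"rz":-1.9},
{"dx":-0.0005,"dy":-0.0049,"dz":0.0004,"rx":0.1,"ry":0.1,"rz":-2.9},
{"dx":-0.0008,"dy":-0.0061,"dz":0.0004,"rx":0.1,"ry":0.1,"rz":-3.9},
{"dx":-0.0011,"dy":-0.0073,"dz":0.0004,"rx":0.1,"ry":0.1,"rz":-4.9},
```

Request:
step_arm:
  targets:
    - {"dx":0,"dy":-0.0015,"dz":0,"rx":0,"ry":0,"rz":-0.9}
    - {"dx":-0.0003,"dy":-0.003,"dz":0,"rx":0,"ry":0,"rz":-1.9}
    - {"dx":-0.0005,"dy":-0.0045,"dz":0,"rx":0,"ry":0,"rz":-2.9}
    - {"dx":-0.0007,"dy":-0.0055,"dz":0,"rx":0,"ry":0,"rz":-3.9}
    - {"dx":-0.0009,"dy":-0.0062,"dz":0,"rx":0,"ry":0,"rz":-4.5}

```text
time: 5.15
position: [0.5058, 0.0304, 0.0944]
tool_rot: [0.671, 0.741, -0.0, 0.001]
ft_force: [4.1, -3.6, -7.1]
grip_width: 0.0093
```

```bash
python3 - <<'E'
from m import *
where()
rows([at(g,.094) for g in (124,125,126,127,128)])
E
```

```text
t 5.15 p [0.5058 0.0304 0.0944] g 123.22 r 0.0717 psi 95.7 grip 0.0093 Ftan -3.03 Frad -4.51 Fz -7.05 q6 -0.26
{"dx":0.0002,"dy":-0.0010,"dz":0.0004,"rx":0.1,"ry":0.1,"rz":-0.3},
{"dx":-0.0001,"dy":-0.0023,"dz":0.0004,"rx":0.1,"ry":0.1,"rz":-1.3},
{"dx":-0.0003,"dy":-0.0035,"dz":0.0004,"rx":0.1,"ry":0.1,"rz":-2.3},
{"dx":-0.0006,"dy":-0.0047,"dz":0.0004,"rx":0.1,"ry":0.1,"rz":-3.3},
{"dx":-0.0009,"dy":-0.0059,"dz":0.0004,"rx":0.1,"ry":0.1,"rz":-4.3},
```

Request:
step_arm:
  targets:
    - {"dx":0,"dy":-0.001,"dz":0,"rx":0,"ry":0,"rz":-0.5}
    - {"dx":-0.0001,"dy":-0.0017,"dz":0,"rx":0,"ry":0,"rz":-1}
    - {"dx":-0.0002,"dy":-0.0024,"dz":0,"rx":0,"ry":0,"rz":-1.5}
    - {"dx":-0.0003,"dy":-0.003,"dz":0,"rx":0,"ry":0,"rz":-2}
    - {"dx":-0.0003,"dy":-0.0035,"dz":0,"rx":0,"ry":0,"rz":-2.3}

```text
time: 5.78
position: [0.5025, 0.0294, 0.0944]
tool_rot: [0.656, 0.755, -0.0, 0.002]
ft_force: [3.9, -4.3, -7.9]
grip_width: 0.009
```

```bash
python3 - <<'E'
from m import *
where()
rows([at(g,.094) for g in (133,140,147,153,158)])
E
```

```text
t 5.775 p [0.5025 0.0294 0.0944] g 126.00 r 0.0717 psi 98.0 grip 0.0090 Ftan -2.43 Frad -5.29 Fz -7.93 q6 -0.30
{"dx":-0.0017,"dy":-0.0086,"dz":0.0004,"rx":0.1,"ry":0.2,"rz":-6.9},
{"dx":-0.0048,"dy":-0.0168,"dz":0.0004,"rx":0.1,"ry":0.2,"rz":-13.9},
{"dx":-0.0088,"dy":-0.0247,"dz":0.0004,"rx":0.0,"ry":0.2,"rz":-20.9},
{"dx":-0.0130,"dy":-0.0309,"dz":0.0004,"rx":0.0,"ry":0.2,"rz":-26.9},
{"dx":-0.0170,"dy":-0.0358,"dz":0.0004,"rx":0.0,"ry":0.2,"rz":-31.9},
```

Request:
step_arm:
  targets:
    - {"dx":-0.0017,"dy":-0.0086,"dz":0.0004,"rx":0.1,"ry":0.2,"rz":-6.9}
    - {"dx":-0.0048,"dy":-0.0168,"dz":0.0004,"rx":0.1,"ry":0.2,"rz":-13.9}
    - {"dx":-0.0088,"dy":-0.0247,"dz":0.0004,"rx":0,"ry":0.2,"rz":-20.9}
    - {"dx":-0.013,"dy":-0.0309,"dz":0.0004,"rx":0,"ry":0.2,"rz":-26.9}
    - {"dx":-0.017,"dy":-0.0358,"dz":0.0004,"rx":0,"ry":0.2,"rz":-31.9}

```text
time: 6.4
position: [0.4696, 0.0071, 0.0944]
tool_rot: [0.422, 0.907, 0.0, 0.001]
ft_force: [6.2, 2.3, -7.6]
grip_width: 0.0094
```

```bash
python3 - <<'E'
from m import *
where()
rows([at(g,.094) for g in (159.5,161,162.5,164,165)])
E
```

```text
t 6.4 p [0.4696 0.0071 0.0944] g 158.20 r 0.0716 psi 130.1 grip 0.0094 Ftan -5.69 Frad -3.27 Fz -7.60 q6 -0.92
{"dx":0.0001,"dy":-0.0017,"dz":0.0004,"rx":0.1,"ry":0.1,"rz":-1.3},
{"dx":-0.0003,"dy":-0.0035,"dz":0.0004,"rx":0.1,"ry":0.1,"rz":-2.8},
{"dx":-0.0008,"dy":-0.0053,"dz":0.0004,"rx":0.1,"ry":0.1,"rz":-4.3},
{"dx":-0.0012,"dy":-0.0072,"dz":0.0004,"rx":0.1,"ry":0.1,"rz":-5.8},
{"dx":-0.0016,"dy":-0.0084,"dz":0.0004,"rx":0.1,"ry":0.1,"rz":-6.8},
```

Request:
step_arm:
  targets:
    - {"dx":0,"dy":-0.0017,"dz":0.0002,"rx":0,"ry":0,"rz":-1.3}
    - {"dx":-0.0003,"dy":-0.0035,"dz":0.0002,"rx":0,"ry":0,"rz":-2.8}
    - {"dx":-0.0008,"dy":-0.0053,"dz":0.0002,"rx":0,"ry":0,"rz":-4.3}
    - {"dx":-0.0012,"dy":-0.0072,"dz":0.0002,"rx":0,"ry":0,"rz":-5.8}
    - {"dx":-0.0016,"dy":-0.0084,"dz":0.0002,"rx":0,"ry":0,"rz":-6.8}

```text
time: 7.02
position: [0.4651, 0.0011, 0.0944]
tool_rot: [0.368, 0.93, 0.001, 0.001]
ft_force: [4.4, 0.5, -7.3]
grip_width: 0.0093
```

```bash
python3 - <<'E'
from m import *
where()
rows([at(g,.094) for g in (166,167,168,169,170,171)])
E
```

```text
t 7.025 p [0.4651 0.0011 0.0944] g 164.22 r 0.0717 psi 136.9 grip 0.0093 Ftan -2.92 Frad -3.39 Fz -7.33 q6 -1.06
{"dx":-0.0001,"dy":-0.0023,"dz":0.0004,"rx":0.2,"ry":0.1,"rz":-1.1},
{"dx":-0.0003,"dy":-0.0035,"dz":0.0004,"rx":0.2,"ry":0.1,"rz":-2.1},
{"dx":-0.0006,"dy":-0.0047,"dz":0.0004,"rx":0.2,"ry":0.1,"rz":-3.1},
{"dx":-0.0009,"dy":-0.0059,"dz":0.0004,"rx":0.2,"ry":0.1,"rz":-4.1},
{"dx":-0.0012,"dy":-0.0072,"dz":0.0004,"rx":0.2,"ry":0.1,"rz":-5.1},
{"dx":-0.0015,"dy":-0.0084,"dz":0.0004,"rx":0.2,"ry":0.1,"rz":-6.1},
```

Request:
step_arm:
  targets:
    - {"dx":0,"dy":-0.0012,"dz":0.0002,"rx":0,"ry":0,"rz":-1.0}
    - {"dx":-0.0003,"dy":-0.0024,"dz":0.0002,"rx":0,"ry":0,"rz":-2}
    - {"dx":-0.0005,"dy":-0.0036,"dz":0.0002,"rx":0,"ry":0,"rz":-3}
    - {"dx":-0.0006,"dy":-0.0045,"dz":0.0002,"rx":0,"ry":0,"rz":-3.6}
    - {"dx":-0.0007,"dy":-0.005,"dz":0.0002,"rx":0,"ry":0,"rz":-4}

```text
time: 7.65
position: [0.4624, -0.0032, 0.0944]
tool_rot: [0.335, 0.942, 0.001, 0.002]
ft_force: [5.0, 0.2, -5.0]
grip_width: 0.0091
```

```bash
python3 - <<'E'
from m import *
where()
rows([at(g,.094) for g in (169,170,171)])
E
```

```text
t 7.65 p [ 0.4624 -0.0032  0.0944] g 168.27 r 0.0717 psi 140.9 grip 0.0091 Ftan -2.60 Frad -4.23 Fz -4.97 q6 -1.14
{"dx":0.0002,"dy":-0.0010,"dz":0.0004,"rx":0.2,"ry":0.2,"rz":-0.1},
{"dx":-0.0001,"dy":-0.0022,"dz":0.0004,"rx":0.2,"ry":0.2,"rz":-1.1},
{"dx":-0.0003,"dy":-0.0034,"dz":0.0004,"rx":0.2,"ry":0.2,"rz":-2.1},
```

Request:
step_arm:
  targets:
    - {"dx":0,"dy":-0.0008,"dz":0.0002,"rx":0,"ry":0,"rz":-0.5}
    - {"dx":-0.0001,"dy":-0.0016,"dz":0.0002,"rx":0,"ry":0,"rz":-1}
    - {"dx":-0.0002,"dy":-0.0024,"dz":0.0002,"rx":0,"ry":0,"rz":-1.5}
    - {"dx":-0.0003,"dy":-0.003,"dz":0.0002,"rx":0,"ry":0,"rz":-2}
    - {"dx":-0.0003,"dy":-0.0034,"dz":0.0002,"rx":0,"ry":0,"rz":-2.1}

```text
time: 8.28
position: [0.4608, -0.0062, 0.0943]
tool_rot: [0.317, 0.948, 0.001, 0.002]
ft_force: [4.2, -0.0, -0.7]
grip_width: 0.0095
```

```bash
python3 - <<'E'
from m import *
where()
rows([at(g,.094) for g in (178,185,192,198,203)])
E
```

```text
t 8.275 p [ 0.4608 -0.0062  0.0943] g 170.95 r 0.0717 psi 143.0 grip 0.0095 Ftan -1.88 Frad -3.75 Fz -0.74 q6 -1.19
{"dx":-0.0017,"dy":-0.0087,"dz":0.0003,"rx":0.2,"ry":0.2,"rz":-7.0},
{"dx":-0.0048,"dy":-0.0169,"dz":0.0003,"rx":0.2,"ry":0.2,"rz":-14.0},
{"dx":-0.0089,"dy":-0.0247,"dz":0.0003,"rx":0.1,"ry":0.2,"rz":-21.0},
{"dx":-0.0131,"dy":-0.0310,"dz":0.0003,"rx":0.1,"ry":0.3,"rz":-27.0},
{"dx":-0.0171,"dy":-0.0358,"dz":0.0003,"rx":0.1,"ry":0.3,"rz":-32.0},
```

```bash
python3 - <<'E'
from rig import viewer
import cv2,numpy as np
from h import *
c=viewer.camera("side");s=c["img"].copy()
C=np.array([.5246,-.0388])
for i in range(8):
    for base,r,z,col in((13.45,.1,.057,(0,0,255)),):
        f=np.radians(base+45*i-18.04);u=proj(c,[*(C+r*np.array([np.cos(f),np.sin(f)])),z])[0]
        s[int(round(u[1])),int(round(u[0]))]=col
cv2.imwrite("pics/s2.png",cv2.resize(s[60:250,170:400],None,fx=3,fy=3,interpolation=cv2.INTER_NEAREST))
E
```

```text
(no output)
```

View pics/s2.png

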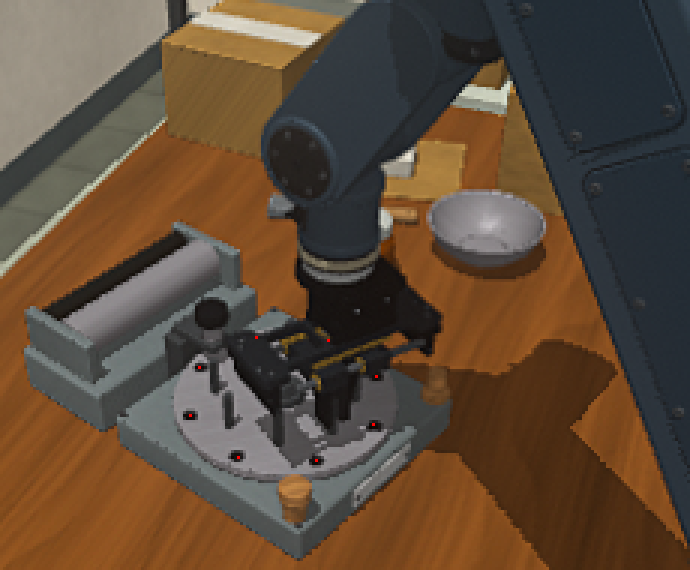

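The predicted hole points (red) fall on the dark holes, so the wheel follows the grip exactly. Continuing.

Request:
step_arm:
  targets:
    - {"dx":-0.0017,"dy":-0.0087,"dz":0.0003,"rx":0.2,"ry":0.2,"rz":-7}
    - {"dx":-0.0048,"dy":-0.0169,"dz":0.0003,"rx":0.2,"ry":0.2,"rz":-14}
    - {"dx":-0.0089,"dy":-0.0247,"dz":0.0003,"rx":0.1,"ry":0.2,"rz":-21}
    - {"dx":-0.0131,"dy":-0.031,"dz":0.0003,"rx":0.1,"ry":0.2,"rz":-27}
    - {"dx":-0.0171,"dy":-0.0358,"dz":0.0003,"rx":0.1,"ry":0.3,"rz":-32}

```text
time: 8.95
position: [0.4531, -0.0455, 0.0943]
tool_rot: [0.042, 0.999, 0.0, 0.0]
ft_force: [6.8, 6.5, 2.0]
grip_width: 0.0094
```

```bash
python3 - <<'E'
from m import *
where()
rows([at(g,.094) for g in (204.5,206,207.5,209,210)])
E
```

```text
t 8.95 p [ 0.4531 -0.0455  0.0943] g -156.63 r 0.0718 psi 175.1 grip 0.0094 Ftan -5.88 Frad -7.34 Fz 1.99 q6 -1.83
{"dx":-0.0000,"dy":-0.0014,"dz":0.0003,"rx":0.0,"ry":0.0,"rz":-1.3},
{"dx":-0.0004,"dy":-0.0033,"dz":0.0003,"rx":0.0,"ry":0.0,"rz":-2.8},
{"dx":-0.0009,"dy":-0.0051,"dz":0.0003,"rx":0.0,"ry":0.0,"rz":-4.3},
{"dx":-0.0014,"dy":-0.0069,"dz":0.0003,"rx":0.0,"ry":0.0,"rz":-5.8},
{"dx":-0.0017,"dy":-0.0081,"dz":0.0003,"rx":0.0,"ry":0.0,"rz":-6.8},
```

Request:
step_arm:
  targets:
    - {"dx":0,"dy":-0.0014,"dz":0.0002,"rx":0,"ry":0,"rz":-1.3}
    - {"dx":-0.0004,"dy":-0.0033,"dz":0.0002,"rx":0,"ry":0,"rz":-2.8}
    - {"dx":-0.0009,"dy":-0.0051,"dz":0.0002,"rx":0,"ry":0,"rz":-4.3}
    - {"dx":-0.0014,"dy":-0.0069,"dz":0.0002,"rx":0,"ry":0,"rz":-5.8}
    - {"dx":-0.0017,"dy":-0.0081,"dz":0.0002,"rx":0,"ry":0,"rz":-6.8}

```text
time: 9.57
position: [0.4542, -0.0527, 0.0943]
tool_rot: [-0.017, 1.0, 0.001, 0.0]
ft_force: [5.4, 4.6, 1.2]
grip_width: 0.0096
```

```bash
python3 - <<'E'
from m import *
where()
rows([at(g,.094) for g in (211,212,213,214,215)])
E
```

```text
t 9.575 p [ 0.4542 -0.0527  0.0943] g -150.79 r 0.0718 psi -178.1 grip 0.0096 Ftan -3.41 Frad -6.21 Fz 1.23 q6 -1.97
{"dx":-0.0002,"dy":-0.0023,"dz":0.0003,"rx":0.1,"ry":0.0,"rz":-1.1},
{"dx":-0.0004,"dy":-0.0035,"dz":0.0003,"rx":0.1,"ry":0.0,"rz":-2.1},
{"dx":-0.0007,"dy":-0.0047,"dz":0.0003,"rx":0.1,"ry":0.0,"rz":-3.1},
{"dx":-0.0010,"dy":-0.0059,"dz":0.0003,"rx":0.1,"ry":0.0,"rz":-4.1},
{"dx":-0.0013,"dy":-0.0071,"dz":0.0003,"rx":0.1,"ry":0.0,"rz":-5.1},
```

Request:
step_arm:
  targets:
    - {"dx":0,"dy":-0.0012,"dz":0.0002,"rx":0,"ry":0,"rz":-1}
    - {"dx":-0.0003,"dy":-0.0024,"dz":0.0002,"rx":0,"ry":0,"rz":-2}
    - {"dx":-0.0005,"dy":-0.0036,"dz":0.0002,"rx":0,"ry":0,"rz":-3}
    - {"dx":-0.0006,"dy":-0.0045,"dz":0.0002,"rx":0,"ry":0,"rz":-3.6}
    - {"dx":-0.0008,"dy":-0.005,"dz":0.0002,"rx":0,"ry":0,"rz":-4}

```text
time: 10.2
position: [0.4551, -0.0568, 0.0943]
tool_rot: [-0.051, 0.999, 0.002, 0.0]
ft_force: [5.4, 3.9, 1.0]
grip_width: 0.0091
```

```bash
python3 - <<'E'
from m import *
where()
rows([at(g,.094) for g in (214,215,216)])
E
```

```text
t 10.2 p [ 0.4551 -0.0568  0.0943] g -147.44 r 0.0718 psi -174.1 grip 0.0091 Ftan -2.38 Frad -6.22 Fz 1.03 q6 -2.05
{"dx":-0.0001,"dy":-0.0018,"dz":0.0003,"rx":0.2,"ry":0.0,"rz":-0.1},
{"dx":-0.0003,"dy":-0.0031,"dz":0.0003,"rx":0.2,"ry":0.0,"rz":-1.1},
{"dx":-0.0006,"dy":-0.0043,"dz":0.0003,"rx":0.2,"ry":0.1,"rz":-2.1},
```

Request:
step_arm:
  targets:
    - {"dx":0,"dy":-0.0008,"dz":0.0002,"rx":0,"ry":0,"rz":-0.4}
    - {"dx":-0.0001,"dy":-0.0016,"dz":0.0002,"rx":0,"ry":0,"rz":-0.8}
    - {"dx":-0.0002,"dy":-0.0023,"dz":0.0002,"rx":0,"ry":0,"rz":-1}
    - {"dx":-0.0003,"dy":-0.0028,"dz":0.0002,"rx":0,"ry":0,"rz":-1.1}
    - {"dx":-0.0003,"dy":-0.0031,"dz":0.0002,"rx":0,"ry":0,"rz":-1.1}

```text
time: 10.82
position: [0.4555, -0.0584, 0.0943]
tool_rot: [-0.06, 0.998, 0.003, 0.0]
ft_force: [7.1, 6.6, 1.4]
grip_width: 0.0094
```

```bash
python3 - <<'E'
from m import *
where()
rows([at(g,.094) for g in (215,216,217)])
E
```

```text
t 10.825 p [ 0.4555 -0.0584  0.0943] g -146.14 r 0.0718 psi -173.1 grip 0.0094 Ftan -4.45 Frad -8.63 Fz 1.39 q6 -2.07
{"dx":-0.0001,"dy":-0.0014,"dz":0.0003,"rx":0.3,"ry":0.1,"rz":-0.1},
{"dx":-0.0003,"dy":-0.0027,"dz":0.0003,"rx":0.3,"ry":0.1,"rz":-1.1},
{"dx":-0.0006,"dy":-0.0039,"dz":0.0003,"rx":0.3,"ry":0.1,"rz":-2.1},
```

Request:
step_arm:
  targets:
    - {"dx":0,"dy":-0.0014,"dz":0.0002,"rx":0,"ry":0,"rz":-0.1}
    - {"dx":0,"dy":-0.0018,"dz":0.0002,"rx":0,"ry":0,"rz":-0.1}
    - {"dx":0,"dy":-0.0022,"dz":0.0002,"rx":0,"ry":0,"rz":-0.2}
    - {"dx":-0.0001,"dy":-0.0025,"dz":0.0002,"rx":0,"ry":0,"rz":-0.2}
    - {"dx":-0.0001,"dy":-0.0025,"dz":0.0002,"rx":0,"ry":0,"rz":-0.2}

```text
time: 11.45
position: [0.4556, -0.059, 0.0943]
tool_rot: [-0.061, 0.998, 0.004, 0.0]
ft_force: [6.7, 8.5, 2.1]
grip_width: 0.0092
```

```bash
python3 - <<'E'
from m import *
where()
o=telemetry.get_obs(); print(o["ft_force"],o["joint_torque"])
E
```

```text
t 11.45 p [ 0.4556 -0.059   0.0943] g -145.62 r 0.0719 psi -173.1 grip 0.0092 Ftan -6.27 Frad -8.78 Fz 2.05 q6 -2.08
[6.66241155 8.484877   2.05214017] [ -3.85855347 -33.95069361  -4.60726574  -1.62700888   0.99483792
  -0.04189494]
```

Two steps in a row show the end stop's slope: +1.8 N over 0.6 mm at g ≈ 214.4°, close to the 212.5° expected for click 3. One more gentle press will make it certain.

Request:
step_arm:
  targets:
    - {"dx":0,"dy":-0.0028,"dz":0.0002,"rx":0,"ry":0,"rz":-0.1}
    - {"dx":0,"dy":-0.0034,"dz":0.0002,"rx":0,"ry":0,"rz":-0.1}
    - {"dx":0,"dy":-0.004,"dz":0.0002,"rx":0,"ry":0,"rz":-0.2}
    - {"dx":-0.0001,"dy":-0.0042,"dz":0.0002,"rx":0,"ry":0,"rz":-0.2}
    - {"dx":-0.0001,"dy":-0.0042,"dz":0.0002,"rx":0,"ry":0,"rz":-0.2}

```text
time: 12.08
position: [0.456, -0.0604, 0.0943]
tool_rot: [-0.061, 0.998, 0.007, 0.0]
ft_force: [8.5, 11.4, 2.1]
grip_width: 0.0092
```

```bash
python3 - <<'E'
from m import *
where()
rows([at(g,.094) for g in (213,210.5,208,205,202.5)])
E
```

```text
t 12.075 p [ 0.456  -0.0604  0.0943] g -144.48 r 0.0719 psi -173.0 grip 0.0092 Ftan -8.29 Frad -11.48 Fz 2.14 q6 -2.09
{"dx":0.0006,"dy":0.0031,"dz":0.0003,"rx":0.8,"ry":0.1,"rz":2.0},
{"dx":0.0009,"dy":0.0062,"dz":0.0003,"rx":0.8,"ry":0.0,"rz":4.5},
{"dx":0.0012,"dy":0.0094,"dz":0.0004,"rx":0.8,"ry":0.0,"rz":7.0},
{"dx":0.0013,"dy":0.0131,"dz":0.0004,"rx":0.8,"ry":0.0,"rz":10.0},
{"dx":0.0012,"dy":0.0163,"dz":0.0005,"rx":0.8,"ry":-0.0,"rz":12.5},
```

```bash
python3 - <<'E'
from rig import viewer
import cv2,numpy as np
from h import *
c=viewer.camera("side");s=c["img"].copy()
C=np.array([.5246,-.0388])
for i in range(8):
        f=np.radians(11.5+45*i-18.04);u=proj(c,[*(C+.1*np.array([np.cos(f),np.sin(f)])),.057])[0]
        s[int(round(u[1])),int(round(u[0]))]=(0,0,255)
cv2.imwrite("pics/s3.png",cv2.resize(s[110:250,170:350],None,fx=4,fy=4,interpolation=cv2.INTER_NEAREST))
E
```

```text
(no output)
```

View pics/s3.png

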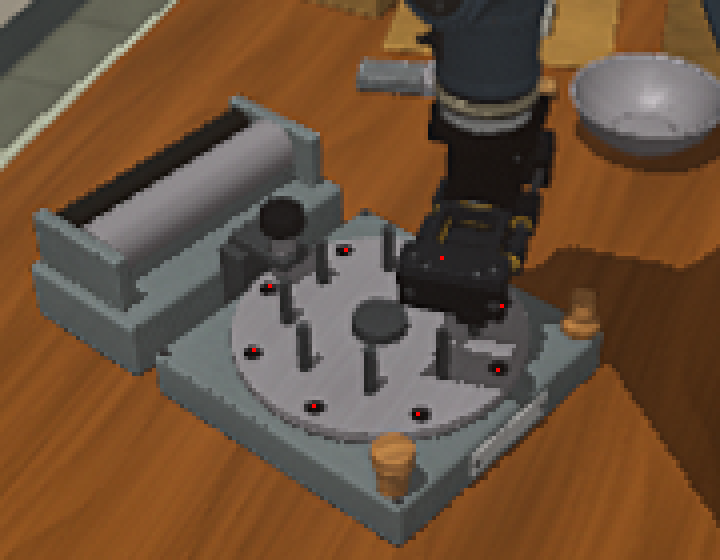

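The holes sit about 11.5–12° past the notch, which is the stop position with slight compression, so the wheel started at click 3. The cork and stopper are untouched. Now I go back to the notch and release the post so it settles.

Request:
step_arm:
  targets:
    - {"dx":0.0006,"dy":0.0031,"dz":0.0002,"rx":0.4,"ry":0,"rz":2}
    - {"dx":0.0009,"dy":0.0062,"dz":0.0002,"rx":0.6,"ry":0,"rz":4.5}
    - {"dx":0.0012,"dy":0.0094,"dz":0.0003,"rx":0.8,"ry":0,"rz":7}
    - {"dx":0.0013,"dy":0.0131,"dz":0.0004,"rx":0.8,"ry":0,"rz":10}
    - {"dx":0.0012,"dy":0.0163,"dz":0.0004,"rx":0.8,"ry":0,"rz":12.5}

```text
time: 12.75
position: [0.4531, -0.0442, 0.0943]
tool_rot: [0.048, 0.999, -0.001, 0.0]
ft_force: [4.5, -4.3, -0.7]
grip_width: 0.0093
```

```bash
python3 - <<'E'
from m import *
where()
rows([at(202.5,.094)])
E
```

```text
t 12.75 p [ 0.4531 -0.0442  0.0943] g -157.68 r 0.0717 psi 174.4 grip 0.0093 Ftan 4.63 Frad -4.20 Fz -0.66 q6 -1.82
{"dx":0.0002,"dy":-0.0003,"dz":0.0003,"rx":-0.1,"ry":0.0,"rz":-0.0},
```

Request:
step_arm:
  targets:
    - {"dx":0,"dy":0,"dz":0,"rx":0,"ry":0,"rz":0}
    - {"dx":0,"dy":0,"dz":0,"rx":0,"ry":0,"rz":0}
    - {"dx":0,"dy":0,"dz":0,"rx":0,"ry":0,"rz":0}
    - {"dx":0,"dy":0,"dz":0,"rx":0,"ry":0,"rz":0}
    - {"dx":0,"dy":0,"dz":0,"rx":0,"ry":0,"rz":0}
  gripper: 0.23

```text
time: 13.38
position: [0.4528, -0.0441, 0.0943]
tool_rot: [0.048, 0.999, -0.0, 0.0]
ft_force: [0.7, 0.4, -0.8]
grip_width: 0.0201
```

```bash
cat > chk.py <<'E'
import sys
from rig import viewer
import cv2,numpy as np
from h import *
from m import where
where()
c=viewer.camera("side");s=c["img"].copy()
C=np.array([.5246,-.0388])
for i in range(8):
        f=np.radians(float(sys.argv[2])+45*i-18.04);u=proj(c,[*(C+.1*np.array([np.cos(f),np.sin(f)])),.057])[0]
        s[int(round(u[1])),int(round(u[0]))]=(0,0,255)
cv2.imwrite("pics/%s.png"%sys.argv[1],cv2.resize(s[110:250,170:350],None,fx=4,fy=4,interpolation=cv2.INTER_NEAREST))
E
python3 chk.py s4 0
```

```text
t 13.375 p [ 0.4528 -0.0441  0.0943] g -157.71 r 0.0720 psi 174.4 grip 0.0201 Ftan -0.33 Frad -0.73 Fz -0.80 q6 -1.82
```

View pics/s4.png

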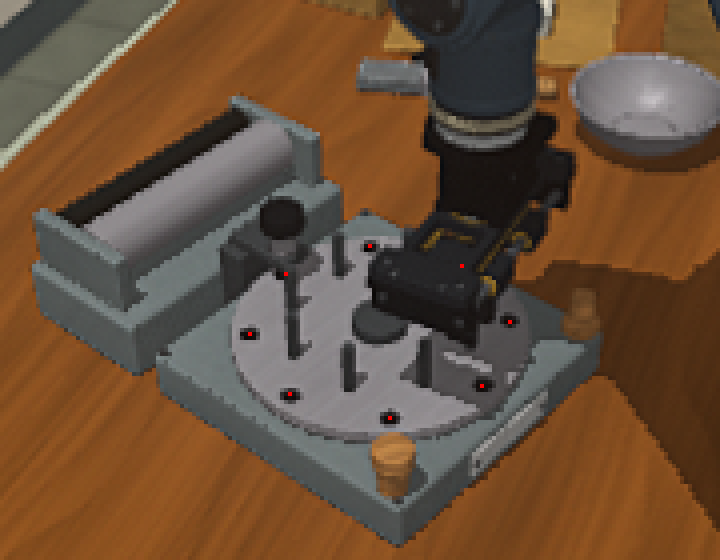

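The wheel rests in the click-zero notch, with the red predictions on the holes. I re-grip and turn three clicks (135°) clockwise, back to 67.5°.

Request:
step_arm:
  targets:
    - {"dx":0,"dy":0,"dz":0,"rx":0,"ry":0,"rz":0}
    - {"dx":0,"dy":0,"dz":0,"rx":0,"ry":0,"rz":0}
    - {"dx":0,"dy":0,"dz":0,"rx":0,"ry":0,"rz":0}
    - {"dx":0,"dy":0,"dz":0,"rx":0,"ry":0,"rz":0}
    - {"dx":0,"dy":0,"dz":0,"rx":0,"ry":0,"rz":0}
  gripper: 0

```text
time: 14.05
position: [0.4528, -0.0443, 0.0943]
tool_rot: [0.048, 0.999, -0.001, 0.0]
ft_force: [-0.9, -2.7, 0.4]
grip_width: 0.009
```

```bash
python3 - <<'E'
from m import *
where()
rows([at(g,.094) for g in (193.5,184.5,175.5,166.5,157.5)])
E
```

```text
t 14.05 p [ 0.4528 -0.0443  0.0943] g -157.55 r 0.0720 psi 174.5 grip 0.0090 Ftan 2.64 Frad 1.14 Fz 0.36 q6 -1.82
{"dx":0.0011,"dy":0.0112,"dz":0.0002,"rx":-0.1,"ry":0.0,"rz":9.0},
{"dx":0.0004,"dy":0.0225,"dz":0.0002,"rx":-0.1,"ry":0.0,"rz":18.0},
{"dx":-0.0021,"dy":0.0335,"dz":0.0002,"rx":-0.1,"ry":0.0,"rz":27.0},
{"dx":-0.0062,"dy":0.0440,"dz":0.0002,"rx":-0.1,"ry":0.0,"rz":36.0},
{"dx":-0.0119,"dy":0.0537,"dz":0.0002,"rx":-0.1,"ry":0.0,"rz":45.0},
```

Request:
step_arm:
  targets:
    - {"dx":0.0011,"dy":0.0112,"dz":0.0002,"rx":0,"ry":0,"rz":9}
    - {"dx":0.0004,"dy":0.0225,"dz":0.0002,"rx":0,"ry":0,"rz":18}
    - {"dx":-0.0021,"dy":0.0335,"dz":0.0002,"rx":0,"ry":0,"rz":27}
    - {"dx":-0.0062,"dy":0.044,"dz":0.0002,"rx":0,"ry":0,"rz":36}
    - {"dx":-0.0119,"dy":0.0537,"dz":0.0002,"rx":0,"ry":0,"rz":45}

```text
time: 14.68
position: [0.4704, 0.0086, 0.0943]
tool_rot: [0.43, 0.903, -0.0, 0.001]
ft_force: [-2.2, -7.4, 2.0]
grip_width: 0.0092
```

```bash
python3 - <<'E'
from m import *
where()
rows([at(g,.094) for g in (148.5,139.5,130.5,121.5,112.5)])
E
```

```text
t 14.675 p [0.4704 0.0086 0.0943] g 156.90 r 0.0720 psi 129.1 grip 0.0092 Ftan 6.98 Frad -3.23 Fz 2.03 q6 -0.90
{"dx":0.0010,"dy":0.0105,"dz":0.0003,"rx":0.0,"ry":0.1,"rz":8.7},
{"dx":0.0004,"dy":0.0218,"dz":0.0003,"rx":0.0,"ry":0.1,"rz":17.7},
{"dx":-0.0020,"dy":0.0328,"dz":0.0003,"rx":0.0,"ry":0.1,"rz":26.7},
{"dx":-0.0061,"dy":0.0434,"dz":0.0003,"rx":0.0,"ry":0.1,"rz":35.7},
{"dx":-0.0118,"dy":0.0531,"dz":0.0003,"rx":0.1,"ry":0.1,"rz":44.7},
```

Request:
step_arm:
  targets:
    - {"dx":0.001,"dy":0.0105,"dz":0.0002,"rx":0,"ry":0,"rz":8.7}
    - {"dx":0.0004,"dy":0.0218,"dz":0.0002,"rx":0,"ry":0,"rz":17.7}
    - {"dx":-0.002,"dy":0.0328,"dz":0.0002,"rx":0,"ry":0,"rz":26.7}
    - {"dx":-0.0061,"dy":0.0434,"dz":0.0002,"rx":0,"ry":0,"rz":35.7}
    - {"dx":-0.0118,"dy":0.0531,"dz":0.0002,"rx":0,"ry":0,"rz":44.7}

```text
time: 15.3
position: [0.5198, 0.0331, 0.0943]
tool_rot: [0.742, 0.67, 0.001, 0.001]
ft_force: [-3.2, -5.2, 1.6]
grip_width: 0.0093
```

```bash
python3 - <<'E'
from m import *
where()
rows([at(g,.094) for g in (103.5,94.5,85.5,76.5,67.5)])
E
```

```text
t 15.3 p [0.5198 0.0331 0.0943] g 111.83 r 0.0720 psi 84.1 grip 0.0093 Ftan 3.59 Frad -4.99 Fz 1.60 q6 -0.05
{"dx":0.0010,"dy":0.0104,"dz":0.0003,"rx":0.1,"ry":0.0,"rz":8.7},
{"dx":0.0003,"dy":0.0217,"dz":0.0003,"rx":0.1,"ry":0.0,"rz":17.7},
{"dx":-0.0020,"dy":0.0327,"dz":0.0003,"rx":0.1,"ry":0.0,"rz":26.7},
{"dx":-0.0061,"dy":0.0433,"dz":0.0004,"rx":0.1,"ry":0.0,"rz":35.7},
{"dx":-0.0118,"dy":0.0530,"dz":0.0004,"rx":0.1,"ry":-0.0,"rz":44.7},
```

Request:
step_arm:
  targets:
    - {"dx":0.001,"dy":0.0104,"dz":0.0002,"rx":0,"ry":0,"rz":8.7}
    - {"dx":0.0003,"dy":0.0217,"dz":0.0002,"rx":0,"ry":0,"rz":17.7}
    - {"dx":-0.002,"dy":0.0327,"dz":0.0002,"rx":0,"ry":0,"rz":26.7}
    - {"dx":-0.0061,"dy":0.0433,"dz":0.0002,"rx":0,"ry":0,"rz":35.7}
    - {"dx":-0.0116,"dy":0.0525,"dz":0.0002,"rx":0,"ry":0,"rz":44.3}

```text
time: 15.92
position: [0.5713, 0.016, 0.0943]
tool_rot: [0.941, 0.339, 0.001, 0.001]
ft_force: [-0.3, -2.4, 1.0]
grip_width: 0.0094
```

```bash
python3 - <<'E'
from m import *
where()
rows([at(67.5,.094)])
E
```

```text
t 15.925 p [0.5713 0.016  0.0943] g 67.56 r 0.0720 psi 39.6 grip 0.0094 Ftan -1.34 Frad -2.00 Fz 1.01 q6 0.71
{"dx":0.0000,"dy":0.0001,"dz":0.0003,"rx":0.2,"ry":-0.1,"rz":0.1},
```

Now I release, then rise.

Request:
step_arm:
  targets:
    - {"dx":0,"dy":0,"dz":0,"rx":0,"ry":0,"rz":0}
    - {"dx":0,"dy":0,"dz":0,"rx":0,"ry":0,"rz":0}
    - {"dx":0,"dy":0,"dz":0,"rx":0,"ry":0,"rz":0}
    - {"dx":0,"dy":0,"dz":0,"rx":0,"ry":0,"rz":0}
    - {"dx":0,"dy":0,"dz":0,"rx":0,"ry":0,"rz":0}
  gripper: 0.23

```text
time: 16.55
position: [0.5713, 0.0161, 0.0943]
tool_rot: [0.941, 0.339, 0.001, 0.001]
ft_force: [-0.4, 0.2, 0.3]
grip_width: 0.0201
```

Request:
step_arm:
  targets:
    - {"dx":0,"dy":0,"dz":-0.02,"rx":0,"ry":0,"rz":0}
    - {"dx":0,"dy":0,"dz":-0.05,"rx":0,"ry":0,"rz":0}
    - {"dx":0,"dy":0,"dz":-0.09,"rx":0,"ry":0,"rz":0}
    - {"dx":0,"dy":0,"dz":-0.11,"rx":0,"ry":0,"rz":0}
    - {"dx":0,"dy":0,"dz":-0.11,"rx":0,"ry":0,"rz":0}

```text
time: 17.18
position: [0.5721, 0.0162, 0.2061]
tool_rot: [0.941, 0.339, 0.003, 0.002]
ft_force: [0.3, 0.0, -0.4]
grip_width: 0.0196
```

```bash
python3 chk.py s5 0; python3 - <<'E'
from m import *
# knob push pose: psi such that jaws (y) tangential? choose psi = 39.6 -> report
f=np.radians(A); K=C+.1*np.array([np.cos(f),np.sin(f)]); print(K)
rows([pose([*K,.19],-18.04), pose([*K,.16],-18.04),pose([*K,.150],-18.04)])
E
```

```text
t 17.175 p [0.5721 0.0162 0.2061] g 67.24 r 0.0727 psi 39.6 grip 0.0196 Ftan -0.22 Frad 0.21 Fz -0.39 q6 0.71
[ 0.61968405 -0.06976809]
{"dx":-0.0175,"dy":0.0973,"dz":0.0150,"rx":0.1,"ry":-0.2,"rz":57.7},
{"dx":-0.0175,"dy":0.0972,"dz":0.0450,"rx":0.1,"ry":-0.2,"rz":57.7},
{"dx":-0.0175,"dy":0.0971,"dz":0.0550,"rx":0.1,"ry":-0.2,"rz":57.7},
```

View pics/s5.png

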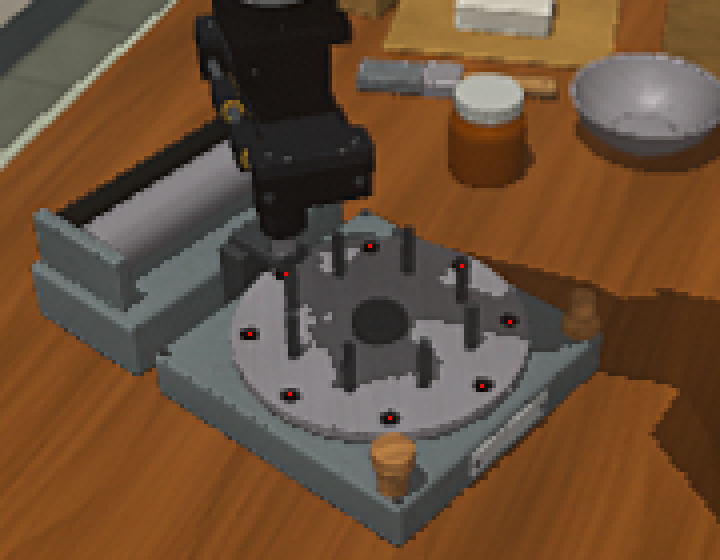

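The wheel is in its notch. I move over the knob with the fingers shut; the yaw needs no change.

Request:
step_arm:
  targets:
    - {"dx":-0.004,"dy":0.024,"dz":0,"rx":0,"ry":0,"rz":0}
    - {"dx":-0.009,"dy":0.049,"dz":0,"rx":0,"ry":0,"rz":0}
    - {"dx":-0.013,"dy":0.073,"dz":0,"rx":0,"ry":0,"rz":0}
    - {"dx":-0.0175,"dy":0.0973,"dz":0.015,"rx":0.1,"ry":-0.2,"rz":0}
    - {"dx":-0.0175,"dy":0.0973,"dz":0.045,"rx":0.1,"ry":-0.2,"rz":0}
  gripper: 0

```text
time: 17.85
position: [0.6225, -0.0735, 0.1596]
tool_rot: [0.941, 0.338, 0.001, 0.003]
ft_force: [0.5, -0.2, 0.4]
grip_width: 0.0004
```

```bash
python3 chk.py s6 0; python3 - <<'E'
from m import *
f=np.radians(A); K=C+.1*np.array([np.cos(f),np.sin(f)])
rows([pose([*K,z],39.6) for z in (.146,.141,.138,.135)])
E
```

```text
t 17.85 p [ 0.6225 -0.0735  0.1596] g -1.47 r 0.1039 psi 39.5 grip 0.0004 Ftan -0.04 Frad 0.57 Fz 0.43 q6 0.59
{"dx":0.0023,"dy":-0.0006,"dz":0.0084,"rx":-0.2,"ry":0.3,"rz":-0.1},
{"dx":0.0023,"dy":-0.0006,"dz":0.0134,"rx":-0.2,"ry":0.3,"rz":-0.1},
{"dx":0.0024,"dy":-0.0006,"dz":0.0164,"rx":-0.2,"ry":0.3,"rz":-0.1},
{"dx":0.0024,"dy":-0.0006,"dz":0.0194,"rx":-0.2,"ry":0.3,"rz":-0.1},
```

View pics/s6.png

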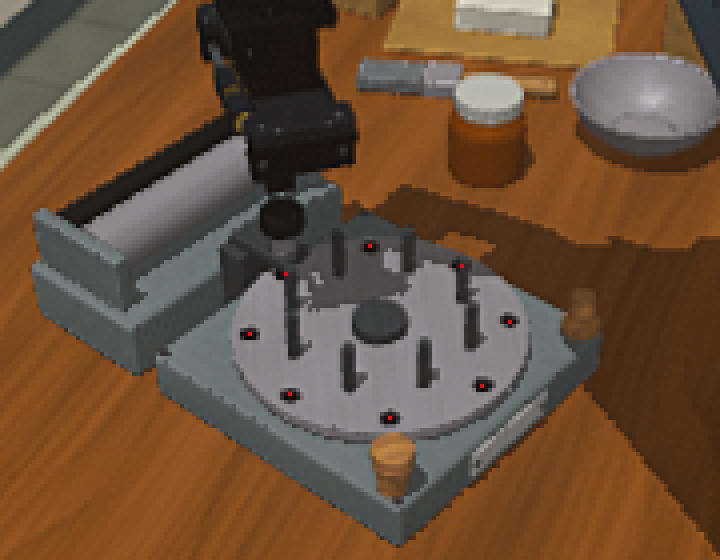

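The fingers hang over the knob, at about (282,215) in the crop, and the wheel is still in its notch. Now I descend slowly.

Request:
step_arm:
  targets:
    - {"dx":0.0015,"dy":-0.0004,"dz":0.006,"rx":-0.1,"ry":0.2,"rz":0}
    - {"dx":0.0023,"dy":-0.0006,"dz":0.011,"rx":-0.2,"ry":0.3,"rz":0}
    - {"dx":0.0023,"dy":-0.0006,"dz":0.0155,"rx":-0.2,"ry":0.3,"rz":0}
    - {"dx":0.0023,"dy":-0.0006,"dz":0.0185,"rx":-0.2,"ry":0.3,"rz":0}
    - {"dx":0.0023,"dy":-0.0006,"dz":0.021,"rx":-0.2,"ry":0.3,"rz":0}

```text
time: 18.52
position: [0.6199, -0.0697, 0.1341]
tool_rot: [0.941, 0.338, 0.0, 0.0]
ft_force: [-0.9, 0.2, 4.3]
grip_width: 0.0007
```

```bash
python3 - <<'E'
from m import *
where()
f=np.radians(A); K=C+.1*np.array([np.cos(f),np.sin(f)])
rows([pose([*K,z],39.6) for z in (.136,.132,.128)])
E
```

```text
t 18.525 p [ 0.6199 -0.0697  0.1341] g 0.06 r 0.1001 psi 39.5 grip 0.0007 Ftan -0.10 Frad -0.87 Fz 4.34 q6 0.59
{"dx":-0.0002,"dy":-0.0001,"dz":-0.0019,"rx":0.1,"ry":-0.0,"rz":-0.1},
{"dx":-0.0002,"dy":-0.0001,"dz":0.0021,"rx":0.1,"ry":-0.0,"rz":-0.1},
{"dx":-0.0002,"dy":-0.0001,"dz":0.0061,"rx":0.1,"ry":-0.0,"rz":-0.1},
```

Request:
step_arm:
  targets:
    - {"dx":0,"dy":0,"dz":0.0006,"rx":0,"ry":0,"rz":0}
    - {"dx":0,"dy":0,"dz":0.0012,"rx":0,"ry":0,"rz":0}
    - {"dx":0,"dy":0,"dz":0.0018,"rx":0,"ry":0,"rz":0}
    - {"dx":0,"dy":0,"dz":0.0024,"rx":0,"ry":0,"rz":0}
    - {"dx":0,"dy":0,"dz":0.003,"rx":0,"ry":0,"rz":0}

```text
time: 19.15
position: [0.6199, -0.0697, 0.1311]
tool_rot: [0.941, 0.338, 0.0, 0.0]
ft_force: [-0.5, -1.0, 2.9]
grip_width: 0.0007
```

The plunger is at about 10 mm, past the 8 mm shallow block, with only friction force on the tool. Going on.

Request:
step_arm:
  targets:
    - {"dx":0,"dy":0,"dz":0.0012,"rx":0,"ry":0,"rz":0}
    - {"dx":0,"dy":0,"dz":0.0024,"rx":0,"ry":0,"rz":0}
    - {"dx":0,"dy":0,"dz":0.0036,"rx":0,"ry":0,"rz":0}
    - {"dx":0,"dy":0,"dz":0.0048,"rx":0,"ry":0,"rz":0}
    - {"dx":0,"dy":0,"dz":0.006,"rx":0,"ry":0,"rz":0}

```text
time: 19.77
position: [0.6199, -0.0697, 0.125]
tool_rot: [0.941, 0.338, 0.0, 0.0]
ft_force: [-1.5, 0.0, 3.8]
grip_width: 0.0004
```

Request:
step_arm:
  targets:
    - {"dx":0,"dy":0,"dz":0.001,"rx":0,"ry":0,"rz":0}
    - {"dx":0,"dy":0,"dz":0.002,"rx":0,"ry":0,"rz":0}
    - {"dx":0,"dy":0,"dz":0.0028,"rx":0,"ry":0,"rz":0}
    - {"dx":0,"dy":0,"dz":0.0034,"rx":0,"ry":0,"rz":0}
    - {"dx":0,"dy":0,"dz":0.0034,"rx":0,"ry":0,"rz":0}

```text
time: 20.4
position: [0.6199, -0.0697, 0.1215]
tool_rot: [0.941, 0.338, 0.0, 0.0]
ft_force: [-0.3, 0.0, 2.8]
grip_width: 0.0006
```

Request:
step_arm:
  targets:
    - {"dx":0,"dy":0,"dz":0.0004,"rx":0,"ry":0,"rz":0}
    - {"dx":0,"dy":0,"dz":0.0006,"rx":0,"ry":0,"rz":0}
    - {"dx":0,"dy":0,"dz":0.0006,"rx":0,"ry":0,"rz":0}
    - {"dx":0,"dy":0,"dz":0.0006,"rx":0,"ry":0,"rz":0}
    - {"dx":0,"dy":0,"dz":0.0006,"rx":0,"ry":0,"rz":0}

```text
time: 21.02
position: [0.6199, -0.0697, 0.1215]
tool_rot: [0.941, 0.338, 0.001, 0.0]
ft_force: [-1.2, -0.6, 6.1]
grip_width: 0.0003
```

Request:
step_arm:
  targets:
    - {"dx":0,"dy":0,"dz":-0.005,"rx":0,"ry":0,"rz":0}
    - {"dx":0,"dy":0,"dz":-0.03,"rx":0,"ry":0,"rz":0}
    - {"dx":0,"dy":0,"dz":-0.07,"rx":0,"ry":0,"rz":0}
    - {"dx":0,"dy":0,"dz":-0.12,"rx":0,"ry":0,"rz":0}
    - {"dx":0,"dy":0,"dz":-0.15,"rx":0,"ry":0,"rz":0}

```text
time: 21.65
position: [0.6209, -0.0698, 0.2741]
tool_rot: [0.941, 0.338, 0.002, 0.002]
ft_force: [0.1, -0.5, -0.3]
grip_width: 0.0003
```

```bash
python3 chk.py s7 0; python3 -c "
from rig import viewer;import cv2
cv2.imwrite('pics/t7.png',viewer.camera('top')['img'])"
```

```text
t 21.65 p [ 0.6209 -0.0698  0.2741] g 0.19 r 0.1011 psi 39.5 grip 0.0003 Ftan -0.43 Frad 0.23 Fz -0.28 q6 0.59
```

View pics/s7.png

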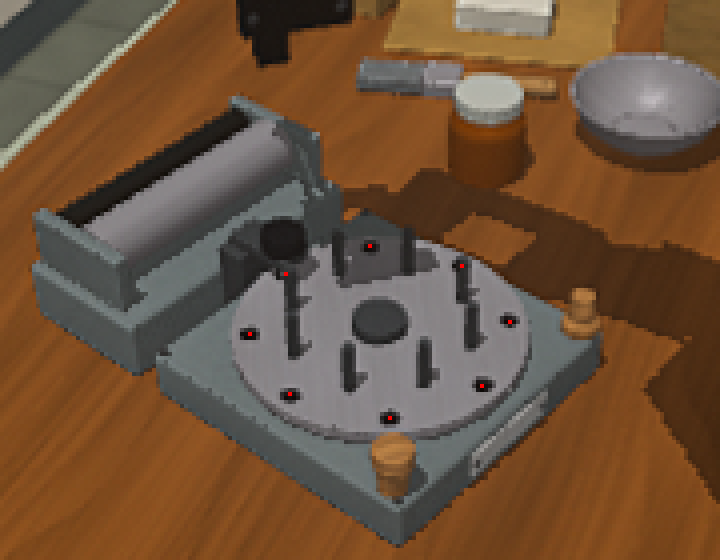

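The knob has dropped to about (283,240) in the crop, down on its bracket. The wheel is in its notch, the cork and stopper stand where they were, and the arm is clear. I hand the job in.

```bash
python3 -c "
from rig import robot;print(robot.hand_in())"
```

```text
the job is handed in; nothing more can be done
None
```

The gluer is set to click three and locked there. I handed the job in about 22 s into the 67 s limit, and the hand-in gave no verdict.

- **End stop:** I wound the wheel anticlockwise by one post. It met the stop after three clicks plus about 10–12°. The resistance there rose at about 3 N/mm, and the push at the post peaked at about 8 N, against a breaking push of about 25 N.
- **Three clicks:** I backed the wheel into its first notch and let go. A picture showed it sitting in the notch. I then turned it 135° clockwise, which is three clicks, and a second picture showed it in a notch again.
- **Plunger:** I pushed it down slowly. It went past the 8 mm depth where a wrong hole would block it, with only about 3–4 N of friction. It stopped at about 19.5–20 mm with 6 N on the tool, and I let go.

**Last checks:** The final side picture showed the knob down, the wheel in its notch, the cork and stopper where they were, and the arm clear of everything. I never measured the stop force directly; I judged it from the wrist force and the travel. The wrist readings also held several newtons of radial and vertical force from the grip. I took a final top picture but did not look at it, so the bottle and scraper were not checked at the end; the arm never went near them. No check failed.

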